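# Put the oil bottle away in the cabinet's door rack

## Task

Pull the white door of the clear-walled cabinet open past its sprung catch, and stand the oil bottle upright in the free bay of the rack on the inside of the door, beside the pot that is already there. Then push the door shut until the catch snaps and it stays fully closed by itself, with bottle and pot still standing in the rack and the jar, dish and brush on the bench left where they are.

Things in the scene. Friction and masses are not known exactly. Their poses are not given: they have to be found in the camera images.
- door (a joint): Opening angle of the cabinet's white door, rad: 0 fully closed, grows as it opens, stop at 1.75. Upright hinge at the left edge seen from the robot; the free edge swings out towards the robot, clockwise seen from above. The hinge is slightly stiff (0.15 N m): the door stays where it is left. At the start it is shut on its catch.
- roller (a joint): Lift of the sprung roller of the catch, under the header, m: 0 down. A brass nose on the door, 190 mm from the hinge, rides past it. Pulling the handle open takes up to about 12 N over the first 0.04 rad, then the door is free; closing takes up to about 15 N at about 0.08 rad; below 0.04 rad the roller draws the door shut and holds it.
- cabinet: Low cabinet fixed to the bench: clear sides, back and roof, grey frame, 25 mm header above the door, flush with it. 150 mm deep (x), 260 wide (y), 235 high; origin at the centre of its underside, its door side faces -x, towards the robot.
- hinge (a point): Point on the door's hinge line, 215 mm above the bench, in the middle of the door's thickness. The door is a panel 235 mm wide, 12 mm thick, from 12 to 208 mm above the bench. Axes turn with the door: y along the door from free edge to hinge, -x out of its outer face, x out of its inner face, z up.
- handle (a point): Middle of the door's level steel bar handle, on the bar's axis, 215 mm above the bench; bar 11 mm thick, 80 mm long along the door, with a post sloping down to the door at either end, its axis 44 mm from the outer face (a finger fits behind it from above). In the axes of hinge it lies 50 mm to -x and 185 mm to -y of the hinge line. Same axes as hinge.
- free_bay (a point): Centre of the floor of the free bay, away from the hinge, of the aluminium rack on the door's inner face; moves with the door, reached from above when it is open. Floor 88 mm above the bench, inside 58 by 60 mm, walls 35 mm high, 45 mm from the panel. In the axes of hinge it lies 51 mm to x, 124 mm to -y of the hinge line. Same axes.
- oiler_mid (a point): Centre, half-way up, of the oil bottle: white, round, standing on the bench, 110 mm high, body 42 mm in diameter up to 70 mm, then a 10 mm shoulder and on top a grey cylindrical cap 24 mm in diameter from 80 to 110 mm above its base; 0.09 to 0.18 kg. z along its axis, up to the cap.
- pot_mid (a point): Centre, half-way up, of the small pot that stands in the rack's other bay, 68 mm from the free bay's centre towards the hinge: 40 mm in diameter, 75 mm high, black lid. z up its axis.
- jar_mid (a point): Bystander: centre, half-way up, of a wider glass jar with a white lid on the bench, 58 mm in diameter, 85 mm high. It and the oil bottle may be in either order.
- dish: Bystander: flat aluminium weighing dish, 90 mm in diameter, 16 mm high; origin at the centre of its underside.
- brush: Bystander: brush lying on the bench; origin at the middle of its underside.
There are look-alikes about, which are no part of the job. Leave any purple or turquoise look-alike of the part that bears oiler_mid alone.

How it is judged:
By the outcome, as a careful person would: the job done as asked, in the order asked, and still so for the second after the job is handed in, with the robot touching nothing.
It also fails if it takes over 69 s, if anything falls off the work surface, if the arm or the gripper's body presses on something with over 40 N, if the wrist force passes 120 N, or if a joint passes its speed limit or range.

## Robot

A 6-joint arm with a two-finger parallel gripper is mounted at the origin on the work surface. World frame = base frame: x ahead of the robot, y to its left, z up, the work surface at z = 0. Lengths are in m, angles in rad, forces in N, time in s.
With the tool pointing down it reaches from about 0.275 to 0.75 m from the base axis. Payload 10.2 kg.
Tool frame: the origin (TCP) lies where the fingers leave the gripper's body, on its centre line; the fingertips stand 64 mm ahead of it and the grasp point (between the pads) lies 45 mm ahead of it (manip.tips_ahead is the distance from the TCP to the fingertips, in m); z points along the fingers, y is the line along which they close (so a half turn about z gives the same grasp; the last joint's range is limited). The gripper opens to 88 mm and grips with 3 to 60 N. Pads are 18 mm wide; open, the fingers measure 123 mm over their backs; the gripper's body (75 mm by 187 mm) begins 45 mm behind the grasp point.
Start: joints at [0.985, 0.313, 1.498, -0, 1.331, -0.223], TCP at [0.186, 0.491, 0.303] pointing down, gripper open.
Joint ranges: [-2.94, 2.94], [-0.97, 2.17], [0.19, 2.56], [-1.23, 4.37], [0.02, 3.11], [-2.88, 2.88]. Speed limits (rad/s): [2.39, 2.39, 3.01, 3.14, 3.14, 3.14].

## Interface

Orientations are given as a unit quaternion [x, y, z, w].
In Python, from station import manip, viewer gives the robot as it stands.
- The arm moves only by the tool send_rows, never from a script. Its argument "commands" is a list that holds one entry, the list of rows, each a list of 7 numbers: the shift along the world's x, y, z in units of 0.6 m (1.0 is 0.6 m), then the turn, a rotation vector about the world's x, y, z in units of 90 degrees (1.0 is 90 degrees), then the opening, from 0 (shut) to 1 (fully open). A call has 1 to 10 rows; each row shifts and turns the commanded pose from where the row before left it; what a row does not reach is not made up. A row lasts 1/8 s, in which the tool goes at most 62.5 mm and 10.7 degrees, less where a joint would pass 70% of its speed; a pose out of reach is approached as far as the arm can. A call with a number of a shift or a turn outside -1 to 1 is refused whole. A call with a gripper value outside its range is refused whole. The fingers move at their own pace and stop on an object; the grip force is fixed at half the most. Time passes only in rows, so rows that do not move let the fingers close. It gives the time, the measured TCP pose, the force, the opening and the grip force at its end, in the units of the state.
- manip.read_state(): the state, without advancing time (a new reading comes with each control period).
- viewer.get_image(name): name is "scene" or "top" or "wrist"; returns a dict with "pixels" (384x512x3 uint8, red, green, blue), "intrinsics" (3x3 intrinsics, pixels), "k1" (the pictures are not rectified: a ray, as slopes to the right and down, at radius r is drawn at 1 + k1 r^2 times it, then the intrinsics apply), "eye" and "attitude" of the camera in the world; the wrist camera has in their place "tool_from_camera" (4x4, takes a point from camera to tool coordinates, whose origin is the TCP and whose axes are the flange's). Camera axes: x right, y up, looking along -z (the intrinsics and any distortion apply to the point x, -y, -z); pixel columns grow to the right and rows downward; lengths in m; the calibration is good to about 2 mm. A picture is of the moment at which its call begins: read the wrist's pose just before it. There is no depth.
- manip.job_done(): hands the job in; it is judged then, once.
The state is a dict: "t": time; "qpos": joint angles; "qd": joint speeds; "effort": joint torques, N m; "ee_pos": TCP position; "tool_rot": TCP orientation; "ft_force": force on the tool from outside, world axes, zero at the start; "torque": the same for the moment, N m; "finger_gap": finger opening in m; "grasp_force": force on a finger pad.
Only numpy, scipy, OpenCV 4.12 (cv2) and the standard library are available. Lean on these libraries where they do the work, as an engineer would, in place of code of your own. Each camera call takes 0.05 s, during which the arm holds its last target. There are 200 camera calls.

## Working session

There is one attempt and no reset: what is moved stays moved. The work goes in short steps, Python scripts to look and compute and a tool call to move; the robot and the scene stay as the last step left them, time stands still between calls to the robot, and variables do not carry over. Pictures are saved under pics/ and viewed, at most 10 in all, crops included, and the job is handed in when it is done.

Besides the shell and the picture viewer there is one more tool, called after "Request:" in YAML: its name, and indented under it one key for each argument. send_rows: Moves the arm, as the interface text tells. Shifts and turns lie within -1 to 1; 1 stands for 0.6 m of shift or 90 degrees of turn. Its arguments: {"type":"object","properties":{"commands":{"type":"array"}},"required":["commands"]}

```bash
ls; mkdir -p pics
cat > h.py <<'E'
import numpy as np, cv2
from scipy.spatial.transform import Rotation as R
from station import manip, viewer
def cap(name,fn=None):
    s=manip.read_state(); im=viewer.get_image(name)
    if fn: cv2.imwrite('pics/'+fn,im['pixels'][:,:,::-1])
    K=np.array(im['intrinsics'])
    if name=='wrist':
        T=np.array(im['tool_from_camera']); Rt=R.from_quat(s['tool_rot']).as_matrix()
        eye=Rt@T[:3,3]+s['ee_pos']; A=Rt@T[:3,:3]
    else:
        eye=np.array(im['eye']); a=np.array(im['attitude']); A=a if a.shape==(3,3) else R.from_quat(a).as_matrix()
    return dict(K=K,k1=im['k1'],eye=eye,A=A,px=im['pixels'])
def ray(c,u,v):
    p=cv2.undistortPoints(np.array([[[u,v]]],float),c['K'],np.array([c['k1'],0,0,0.]))[0,0]
    return c['A']@np.array([p[0],-p[1],-1])
def at(c,u,v,z):
    d=ray(c,u,v); return c['eye']+d*(z-c['eye'][2])/d[2]
def proj(c,P):
    q=c['A'].T@(np.array(P)-c['eye']); x=q[0]/-q[2]; y=-q[1]/-q[2]; f=1+c['k1']*(x*x+y*y)
    return (c['K']@[x*f,y*f,1])[:2]
E
python3 - <<'E'
from h import *
print(manip.read_state())
a=cap('scene');b=cap('top')
print(a['eye'],a['A'],a['K'],a['k1'],b['eye'],b['A'],b['K'],b['k1'])
im=[cv2.resize(x['px'],(800,600),interpolation=cv2.INTER_CUBIC) for x in (a,b)]
cv2.imwrite('pics/scene.png',im[0][:,:,::-1]);cv2.imwrite('pics/top.png',im[1][:,:,::-1])
E
```

```text
pics
{'t': 0.0, 'qpos': array([ 9.84615516e-01,  3.13448122e-01,  1.49841496e+00, -7.40883041e-06,
        1.33100184e+00, -2.23408731e-01]), 'qd': array([-0.0020686 ,  0.00013136,  0.00066243,  0.00059912,  0.00230109,
        0.00168886]), 'effort': array([-3.83633767e-05, -4.02211440e+01, -2.52268052e+01,  6.94273668e-02,
        3.52737552e-02, -1.09099044e-04]), 'ee_pos': array([0.18623102, 0.49068748, 0.30217031]), 'tool_rot': array([ 1.80392143e-01,  9.83594566e-01, -5.86137649e-04, -2.47220351e-04]), 'ft_force': array([-0.33727876,  0.09813814, -0.7326549 ]), 'torque': array([-0.0004898 ,  0.07825829,  0.0507429 ]), 'grasp_force': 0.0, 'finger_gap': 0.08810342438882812}
[ 0.89960255 -0.03749233  1.05577024] [[ 0.18857233 -0.92435732  0.33166855]
 [ 0.98204764  0.17584457 -0.06827237]
 [ 0.00478595  0.3385886   0.94092234]] [[359.86951436   0.         250.50332143]
 [  0.         359.86951436 195.26152501]
 [  0.           0.           1.        ]] -0.05449298931427815 [0.47162634 0.02231944 1.33613312] [[-0.02626903  0.99300609 -0.11510365]
 [-0.99961196 -0.02502586  0.01223252]
 [ 0.00926639  0.11538032  0.99327817]] [[420.33237235   0.         253.78746262]
 [  0.         420.33237235 186.69967382]
 [  0.           0.           1.        ]] -0.09566698394230731
```

View pics/scene.png

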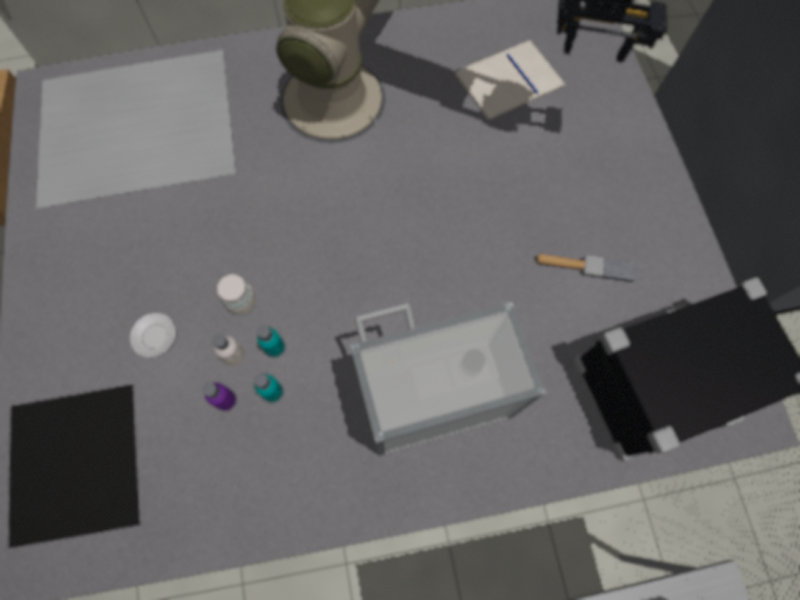

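View pics/top.png

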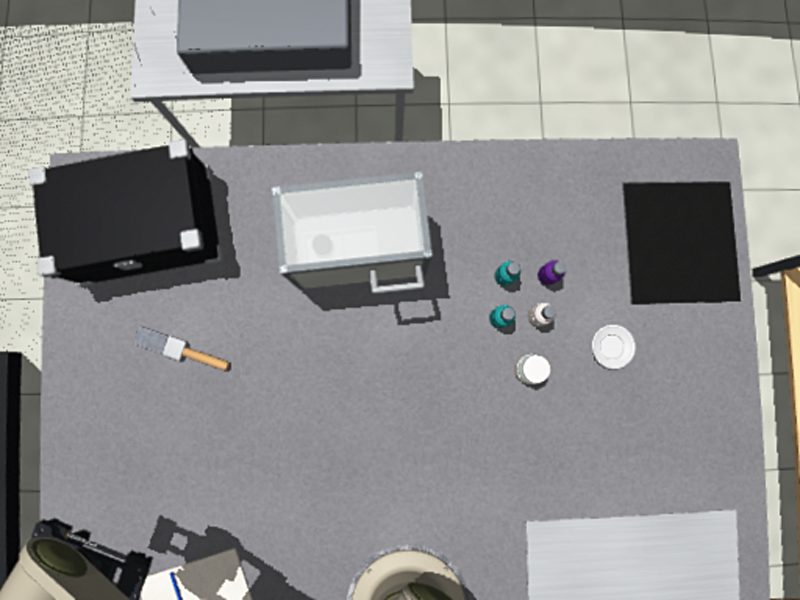

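Top view (800 px wide): the handle bar runs about (374,291) to (421,287), the white bottle's cap is at (548,313), the jar at (534,369), and the turquoise and purple bottles stand close by. I'll enlarge these for exact pixels.

Run:
```python
from h import *
a=cap('scene');b=cap('top')
def crop(c,u0,v0,w,h,k=4): return cv2.resize(c['px'][v0:v0+h,u0:u0+w],(w*k,h*k),interpolation=cv2.INTER_CUBIC)
L=np.vstack([crop(b,170,105,100,75),crop(a,220,190,100,75)])
Rr=np.vstack([crop(b,300,160,100,75),crop(a,80,165,100,75)])
o=np.hstack([L,Rr]); cv2.imwrite('pics/c1.png',o[:,:,::-1])
```

```text
(no output)
```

View pics/c1.png

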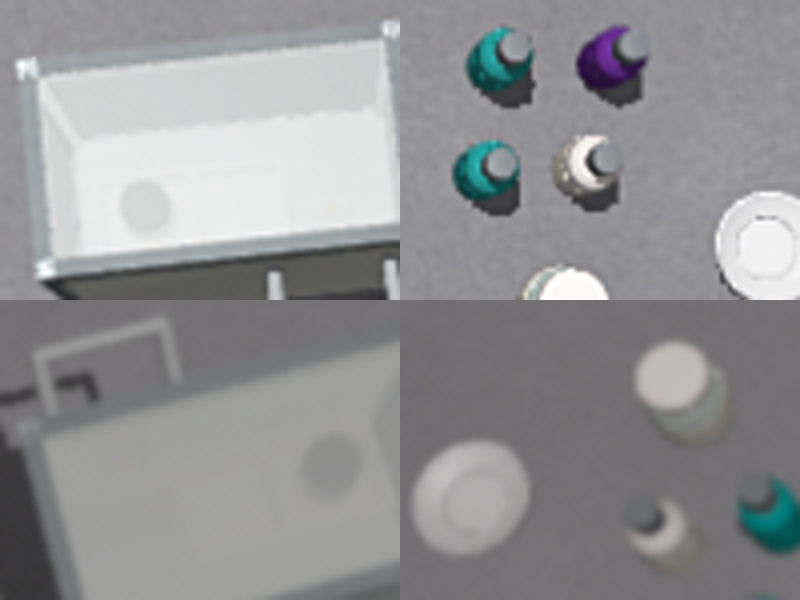

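```bash
cat >> h.py <<'E'
def tri(cs,ps):
    M=np.zeros((3,3));r=np.zeros(3)
    for c,p in zip(cs,ps):
        d=ray(c,*p);d/=np.linalg.norm(d);Q=np.eye(3)-np.outer(d,d);M+=Q;r+=Q@c['eye']
    return np.linalg.solve(M,r)
E
python3 - <<'E'
from h import *
np.set_printoptions(precision=4,suppress=True)
a=cap('scene');b=cap('top')
for n,p,q in [('oil',(351,200),(141.2,218.7)),('jar',(341.8,236.2),(148,183.7)),('hL',(238.7,186.2),(261.2,195.5)),('hR',(269.4,183),(229.5,203))]:
    print(n,tri([b,a],[p,q]))
for n,p,z in [('oil',(351,200),.11),('teal1',(325,201.5),.11),('teal2',(328.5,172),.11),('purp',(358,171.8),.11),('jar',(341.8,236.2),.085),('hL',(238.7,186.2),.215),('hR',(269.4,183),.215),
 ('FL',(181.2,172.5),.235),('BL',(176.2,122),.235),('BR',(267.5,112.5),.235),('FR',(273.3,163.8),.235)]: print(n,at(b,*p,z))
for n,p,z in [('oil',(141.2,218.7),.11),('hL',(261.2,195.5),.215),('hR',(229.5,203),.215)]: print('sc',n,at(a,*p,z))
w=cap('wrist'); print(w['K'],w['eye'],w['A'])
E
```

```text
oil [ 0.5689 -0.2831  0.0856]
jar [ 0.4616 -0.2548  0.0736]
hL [0.6052 0.0499 0.2049]
hR [ 0.6114 -0.0326  0.2094]
oil [ 0.567  -0.2782  0.11  ]
teal1 [ 0.5647 -0.2008  0.11  ]
teal2 [ 0.652  -0.2153  0.11  ]
purp [ 0.6505 -0.3038  0.11  ]
jar [ 0.4616 -0.2513  0.085 ]
hL [0.6039 0.049  0.215 ]
hR [ 0.6105 -0.0337  0.215 ]
FL [0.642  0.2002 0.235 ]
BL [0.78   0.2133 0.235 ]
BR [ 0.8001 -0.0336  0.235 ]
FR [ 0.6591 -0.0447  0.235 ]
sc oil [ 0.5773 -0.2759  0.11  ]
sc hL [0.6088 0.0495 0.215 ]
sc hR [ 0.6135 -0.0311  0.215 ]
[[292.8084   0.     258.4933]
 [  0.     292.8084 192.0673]
 [  0.       0.       1.    ]] [0.1211 0.5158 0.3854] [[ 0.3547 -0.9001 -0.2528]
 [ 0.935   0.3409  0.0981]
 [-0.0021 -0.2712  0.9625]]
```

Fits: cabinet yaw is about 0.077 rad and the handle's middle about (0.609, 0.0085, 0.215). The hinge is about (0.645, 0.197) and the oiler about (0.57, -0.28). Next I move above the handle with the gripper part open.

Request:
send_rows:
  commands:
    - [[0.058, -0.067, 0.007, 0, 0, -0.06, 0.36], [0.058, -0.067, 0.007, 0, 0, -0.06, 0.36], [0.058, -0.067, 0.007, 0, 0, -0.06, 0.36], [0.058, -0.067, 0.007, 0, 0, -0.06, 0.36], [0.058, -0.067, 0.007, 0, 0, -0.06, 0.36], [0.058, -0.067, 0.007, 0, 0, -0.06, 0.36], [0.058, -0.067, 0.007, 0, 0, -0.06, 0.36], [0.058, -0.067, 0.007, 0, 0, -0.06, 0.36], [0.058, -0.067, 0.007, 0, 0, -0.06, 0.36], [0.058, -0.067, 0.007, 0, 0, -0.06, 0.36]]

```text
t: 1.6
ee_pos: [0.5353, 0.0873, 0.3449]
tool_rot: [0.609, 0.793, 0.0, 0.0]
ft_force: [0.6, -0.0, 0.2]
finger_gap: 0.0314
grasp_force: 0.0
```

Request:
send_rows:
  commands:
    - [[0.058, -0.067, 0.007, 0, 0, -0.06, 0.36], [0.058, -0.067, 0.007, 0, 0, -0.06, 0.36], [0, 0, 0, 0, 0, 0, 0.36], [0, 0, 0, 0, 0, 0, 0.36]]

```text
t: 2.1
ee_pos: [0.6036, 0.0089, 0.3529]
tool_rot: [0.679, 0.734, -0.0, -0.0]
ft_force: [0.0, -0.7, -0.2]
finger_gap: 0.0322
grasp_force: 0.0
```

```bash
cat > look.py <<'E'
import sys
from h import *
np.set_printoptions(precision=4,suppress=True)
s=manip.read_state(); w=cap('wrist')
print(s['t'],s['ee_pos'],'tool y',R.from_quat(s['tool_rot']).as_matrix()[:,1],s['ft_force'],s['finger_gap'])
o=cv2.resize(w['px'],(800,600),interpolation=cv2.INTER_CUBIC); cv2.imwrite('pics/'+sys.argv[1],o[:,:,::-1])
np.savez('w.npz',**w)
E
python3 look.py w1.png
```

```text
2.1 [0.6036 0.0089 0.3529] tool y [ 0.997   0.0778 -0.0006] [ 0.0307 -0.6635 -0.1711] 0.032158116270605885
```

View pics/w1.png

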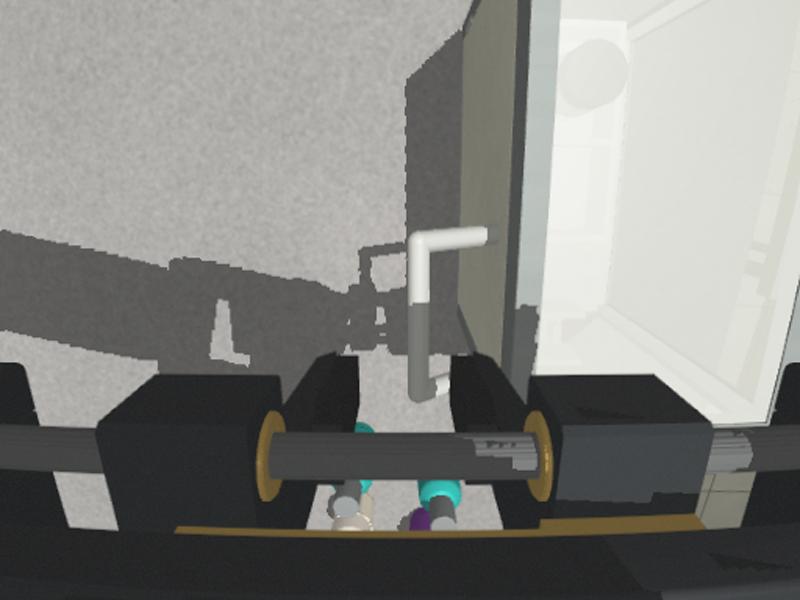

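The wrist view shows the bar upright in the picture, with its axis running from about (419,243) to (421,392). It lies between the finger tips, slightly right of their middle.

Run:
```python
from h import *
np.set_printoptions(precision=4,suppress=True)
w=dict(np.load('w.npz'))
for p in [(419,243),(420,300),(421,392)]: print(at(w,p[0]*.64,p[1]*.64,.215))
```

```text
[0.6079 0.0456 0.215 ]
[0.6108 0.017  0.215 ]
[ 0.6159 -0.0337  0.215 ]
```

Request:
send_rows:
  commands:
    - [[0.0125, -0.0033, 0, 0, 0, 0.005, 0.36], [0, 0, -0.04, 0, 0, 0, 0.36], [0, 0, -0.04, 0, 0, 0, 0.36], [0, 0, -0.04, 0, 0, 0, 0.36], [0, 0, -0.035, 0, 0, 0, 0.36], [0, 0, 0, 0, 0, 0, 0.36], [0, 0, 0, 0, 0, 0, 0], [0, 0, 0, 0, 0, 0, 0], [0, 0, 0, 0, 0, 0, 0], [0, 0, 0, 0, 0, 0, 0]]

```text
t: 3.4
ee_pos: [0.6109, 0.0064, 0.261]
tool_rot: [0.676, 0.737, -0.001, -0.0]
ft_force: [-7.8, -1.2, 5.1]
finger_gap: 0.0094
grasp_force: 29.3
```

Run:
```python
from h import *
s=manip.read_state();print(s['ee_pos'],s['finger_gap'],s['grasp_force'],s['ft_force'],s['torque'])
H=np.array([.6451,.1955]); p=s['ee_pos'][:2]; print(np.linalg.norm(p-H))
v=p-H
for k in range(0,11):
    th=-.15*k; c,t=np.cos(th),np.sin(th); q=H+np.array([[c,-t],[t,c]])@v
    if k: print(k,np.round((q-l)/.6,4), np.round(q,3))
    l=q
```

```text
[0.61085526 0.00643572 0.26095145] 0.009388240738523774 29.309741109609604 [-7.84581053 -1.1581436   5.06443998] [-0.13126178  1.03826296 -0.02164712]
0.19214058560889857
1 [-0.0464  0.0121] [0.583 0.014]
2 [-0.0441  0.0189] [0.557 0.025]
3 [-0.0408  0.0253] [0.532 0.04 ]
4 [-0.0366  0.0311] [0.51  0.059]
5 [-0.0315  0.0362] [0.491 0.081]
6 [-0.0258  0.0405] [0.476 0.105]
7 [-0.0194  0.0439] [0.464 0.131]
8 [-0.0126  0.0463] [0.456 0.159]
9 [-0.0056  0.0477] [0.453 0.188]
10 [0.0016 0.048 ] [0.454 0.216]
```

Request:
send_rows:
  commands:
    - [[-0.0155, 0.0033, 0, 0, 0, -0.032, 0], [-0.0155, 0.004, 0, 0, 0, -0.032, 0], [-0.0155, 0.0048, 0, 0, 0, -0.032, 0], [-0.022, 0.0088, 0, 0, 0, -0.0478, 0], [-0.022, 0.01, 0, 0, 0, -0.0478, 0], [-0.0204, 0.0119, 0, 0, 0, -0.0478, 0], [-0.0204, 0.0134, 0, 0, 0, -0.0478, 0], [-0.0183, 0.0149, 0, 0, 0, -0.0478, 0], [-0.0183, 0.0162, 0, 0, 0, -0.0478, 0], [0, 0, 0, 0, 0, 0, 0]]

```text
t: 4.65
ee_pos: [0.5103, 0.0589, 0.261]
tool_rot: [0.864, 0.504, -0.0, 0.0]
ft_force: [-4.6, -2.2, 4.7]
finger_gap: 0.0095
grasp_force: 29.2
```

Request:
send_rows:
  commands:
    - [[-0.0158, 0.0175, 0, 0, 0, -0.0478, 0], [-0.0157, 0.0187, 0, 0, 0, -0.0478, 0], [-0.0129, 0.0198, 0, 0, 0, -0.0478, 0], [-0.0129, 0.0207, 0, 0, 0, -0.0478, 0], [-0.0097, 0.0216, 0, 0, 0, -0.0478, 0], [-0.0097, 0.0223, 0, 0, 0, -0.0478, 0], [-0.0063, 0.0231, 0, 0, 0, -0.0478, 0], [-0.0063, 0.0232, 0, 0, 0, -0.0478, 0], [-0.0028, 0.0238, 0, 0, 0, -0.0478, 0], [-0.0028, 0.0239, 0, 0, 0, -0.0478, 0]]

```text
t: 5.9
ee_pos: [0.4537, 0.1878, 0.2609]
tool_rot: [0.989, 0.151, -0.0, 0.0]
ft_force: [-2.5, -2.2, 5.8]
finger_gap: 0.0097
grasp_force: 29.3
```

Request:
send_rows:
  commands:
    - [[0.0008, 0.024, 0, 0, 0, -0.0478, 0], [0.0008, 0.024, 0, 0, 0, -0.0478, 0], [0, 0, 0, 0, 0, 0, 0], [0, 0, 0, 0, 0, 0, 0.36], [0, 0, 0, 0, 0, 0, 0.36], [0, 0, 0.04, 0, 0, 0, 0.36], [0, 0, 0.06, 0, 0, 0, 0.36], [0, 0, 0.08, 0, 0, 0, 0.36]]

```text
t: 6.9
ee_pos: [0.4547, 0.2161, 0.3687]
tool_rot: [0.997, 0.077, -0.001, 0.0]
ft_force: [0.2, -0.5, -0.4]
finger_gap: 0.0318
grasp_force: 0.0
```

```bash
python3 look.py w2.png
python3 - <<'E'
from h import *
b=cap('top'); o=cv2.resize(b['px'],(800,600),interpolation=cv2.INTER_CUBIC); cv2.imwrite('pics/t2.png',o[:,:,::-1])
E
```

```text
6.9 [0.4547 0.2161 0.3687] tool y [ 0.153  -0.9882  0.0001] [ 0.162  -0.5444 -0.3516] 0.031768553149743764
```

View pics/t2.png

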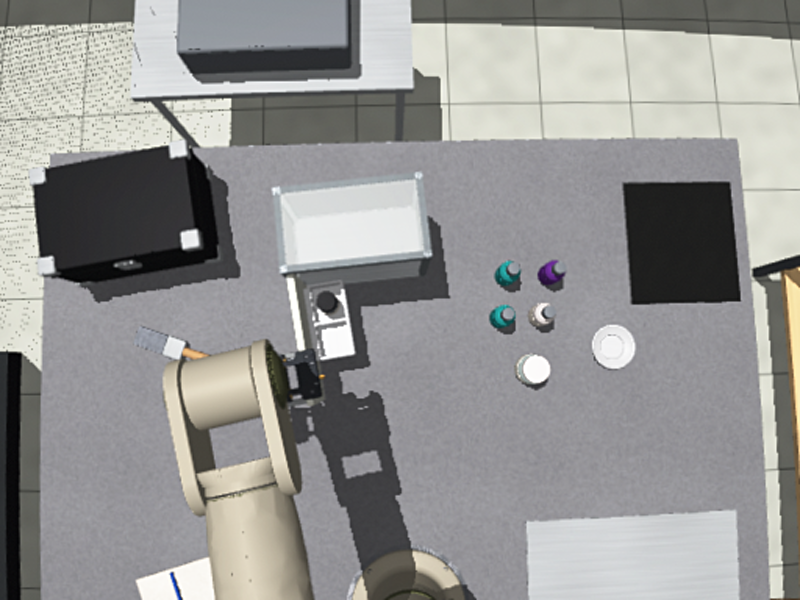

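The door stands open about 1.5 rad. The pot is in its bay and the free bay is at about (334,342). Next I go above the bottle, stopping slightly past it so the wrist camera can see it.

Request:
send_rows:
  commands:
    - [[0.0163, -0.0758, 0, 0, 0, 0.0835, 0.55], [0.0163, -0.0758, 0, 0, 0, 0.0835, 0.55], [0.0163, -0.0758, 0, 0, 0, 0.0835, 0.55], [0.0163, -0.0758, 0, 0, 0, 0.0835, 0.55], [0.0163, -0.0758, 0, 0, 0, 0.0835, 0.55], [0.0163, -0.0758, 0, 0, 0, 0.0835, 0.55], [0.0163, -0.0758, 0, 0, 0, 0.0835, 0.55], [0.0163, -0.0758, 0, 0, 0, 0.0835, 0.55], [0.0163, -0.0758, 0, 0, 0, 0.0835, 0.55], [0.0163, -0.0758, 0, 0, 0, 0.0835, 0.55]]

```text
t: 8.25
ee_pos: [0.5526, -0.2403, 0.3672]
tool_rot: [0.742, 0.67, -0.0, -0.0]
ft_force: [0.1, 0.3, 0.6]
finger_gap: 0.0486
grasp_force: 0.0
```

Request:
send_rows:
  commands:
    - [[0.0163, -0.0758, -0.03, 0, 0, 0.0835, 0.55], [0.0163, -0.0758, -0.04, 0, 0, 0.0835, 0.55], [0, 0, -0.03, 0, 0, 0, 0.55], [0, 0, 0, 0, 0, 0, 0.55], [0, 0, 0, 0, 0, 0, 0.55]]

```text
t: 8.88
ee_pos: [0.5722, -0.3291, 0.309]
tool_rot: [0.649, 0.76, 0.0, 0.001]
ft_force: [-0.1, 0.1, -0.9]
finger_gap: 0.0486
grasp_force: 0.0
```

```bash
python3 look.py w3.png
```

```text
8.875 [ 0.5722 -0.3291  0.309 ] tool y [0.9877 0.1564 0.0008] [-0.1095  0.0783 -0.8748] 0.04858968894986143
```

View pics/w3.png

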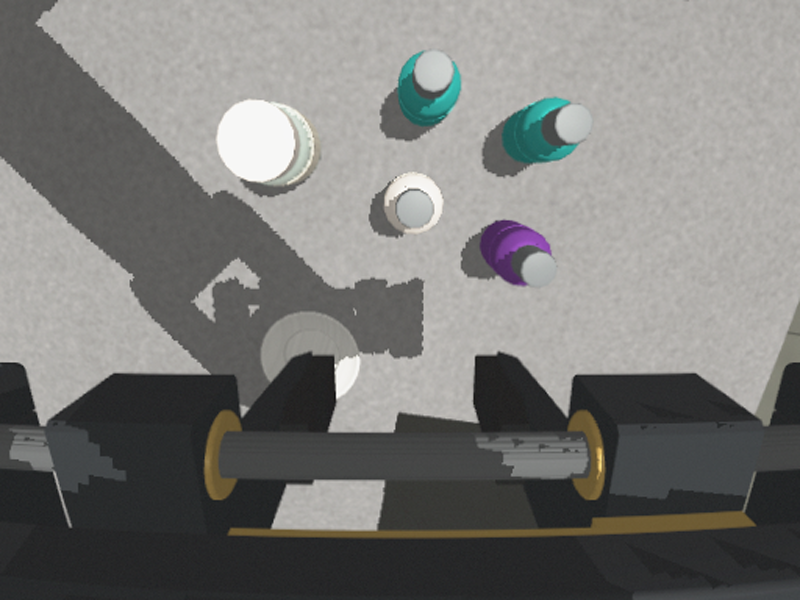

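The white bottle's grey cap top is centred at (415,208), with the jar lid at (257,140).

Run:
```python
from h import *
np.set_printoptions(precision=4,suppress=True)
w=dict(np.load('w.npz'));k=.64
for n,p,z in [('cap',(415,208),.11),('teal',(433,71),.11),('purple',(538,268),.11),('jar',(257,140),.085)]: print(n,at(w,p[0]*k,p[1]*k,z))
print(at(w,396*k,208*k,.11)-at(w,435*k,208*k,.11))
```

```text
cap [ 0.5713 -0.2806  0.11  ]
teal [ 0.5689 -0.2024  0.11  ]
purple [ 0.6541 -0.305   0.11  ]
jar [ 0.4647 -0.2551  0.085 ]
[-0.0234 -0.0037  0.    ]
```

Request:
send_rows:
  commands:
    - [[-0.001, 0.041, 0, 0, 0, 0, 0.6], [-0.001, 0.041, 0, 0, 0, 0, 0.6], [0, 0, -0.06, 0, 0, 0, 0.6], [0, 0, -0.07, 0, 0, 0, 0.6], [0, 0, -0.06, 0, 0, 0, 0.6], [0, 0, -0.05, 0, 0, 0, 0.6], [0, 0, -0.034, 0, 0, 0, 0.6], [0, 0, 0, 0, 0, 0, 0.6], [0, 0, 0, 0, 0, 0, 0], [0, 0, 0, 0, 0, 0, 0]]

```text
t: 10.18
ee_pos: [0.5713, -0.2803, 0.1451]
tool_rot: [0.65, 0.76, 0.0, 0.001]
ft_force: [-0.1, -0.1, 0.5]
finger_gap: 0.0349
grasp_force: 0.0
```

Request:
send_rows:
  commands:
    - [[0, 0, 0, 0, 0, 0, 0], [0, 0, 0, 0, 0, 0, 0], [0, 0, 0.03, 0, 0, 0, 0], [0, 0, 0.06, 0, 0, 0, 0], [0, 0, 0.08, 0, 0, 0, 0], [0, 0, 0.08, 0, 0, 0, 0], [0, 0, 0.08, 0, 0, 0, 0], [0, 0, 0.07, 0, 0, 0, 0]]

```text
t: 11.18
ee_pos: [0.5705, -0.2798, 0.3868]
tool_rot: [0.65, 0.76, 0.0, 0.001]
ft_force: [0.8, -0.1, -1.0]
finger_gap: 0.023
grasp_force: 30.0
```

Request:
send_rows:
  commands:
    - [[-0.0095, 0.081, 0, 0, 0, 0, 0], [-0.0095, 0.081, 0, 0, 0, 0, 0], [-0.0095, 0.081, 0, 0, 0, 0, 0], [-0.0095, 0.081, 0, 0, 0, 0, 0], [-0.0095, 0.081, 0, 0, 0, 0, 0], [-0.0095, 0.081, 0, 0, 0, 0, 0], [-0.0095, 0.06, 0, 0, 0, 0, 0], [0, 0, 0, 0, 0, 0, 0], [0, 0, 0, 0, 0, 0, 0]]

```text
t: 12.3
ee_pos: [0.5309, 0.0469, 0.3842]
tool_rot: [0.65, 0.76, 0.0, 0.0]
ft_force: [0.4, -0.5, -1.2]
finger_gap: 0.0231
grasp_force: 30.0
```

```bash
python3 look.py w4.png
```

```text
12.3 [0.5309 0.0469 0.3842] tool y [0.9878 0.1557 0.0004] [ 0.4195 -0.5234 -1.1727] 0.02312946742254632
```

View pics/w4.png

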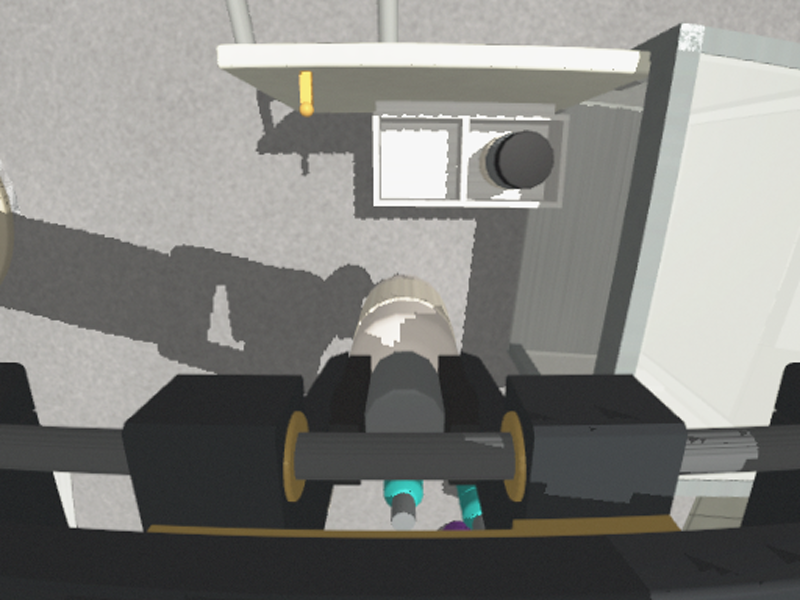

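The free bay's rim (z = 0.123) has inner corners at about (381,119), (461,119), (464,203) and (379,203). The pot lid is at (524,159).

Run:
```python
from h import *
np.set_printoptions(precision=4,suppress=True)
w=dict(np.load('w.npz'));k=.64
P=np.array([at(w,u*k,v*k,.123) for u,v in [(381,119),(461,119),(464,203),(379,203)]])
print(P,P.mean(0)); print('pot',at(w,524*k,159*k,.163))
print('door L,R inner top',at(w,219*k,67*k,.208),at(w,640*k,72*k,.208))
```

```text
[[0.4982 0.1491 0.123 ]
 [0.5543 0.1581 0.123 ]
 [0.5674 0.1003 0.123 ]
 [0.5052 0.0905 0.123 ]] [0.5313 0.1245 0.123 ]
pot [0.5948 0.1359 0.163 ]
door L,R inner top [0.4147 0.1549 0.208 ] [0.6362 0.1882 0.208 ]
```

Request:
send_rows:
  commands:
    - [[0, 0.065, 0, 0, 0, 0, 0], [0, 0.065, 0, 0, 0, 0, 0], [0, 0, -0.05, 0, 0, 0, 0], [0, 0, -0.06, 0, 0, 0, 0], [0, 0, -0.05, 0, 0, 0, 0], [0, 0, -0.04, 0, 0, 0, 0], [0, 0, -0.03, 0, 0, 0, 0], [0, 0, -0.015, 0, 0, 0, 0], [0, 0, 0, 0, 0, 0, 0]]

```text
t: 13.48
ee_pos: [0.5311, 0.1249, 0.2366]
tool_rot: [0.65, 0.76, -0.0, -0.0]
ft_force: [0.3, -0.6, -1.3]
finger_gap: 0.023
grasp_force: 30.0
```

Request:
send_rows:
  commands:
    - [[0, 0, -0.003, 0, 0, 0, 0], [0, 0, -0.002, 0, 0, 0, 0], [0, 0, 0, 0, 0, 0, 0]]

```text
t: 13.85
ee_pos: [0.531, 0.1254, 0.2339]
tool_rot: [0.65, 0.76, 0.0, 0.0]
ft_force: [-0.2, -0.2, -1.7]
finger_gap: 0.0234
grasp_force: 30.0
```

Request:
send_rows:
  commands:
    - [[0, 0, -0.002, 0, 0, 0, 0], [0, 0, -0.001, 0, 0, 0, 0], [0, 0, 0, 0, 0, 0, 0]]

```text
t: 14.22
ee_pos: [0.5311, 0.1254, 0.2323]
tool_rot: [0.65, 0.76, 0.0, 0.0]
ft_force: [-1.3, -0.9, 3.2]
finger_gap: 0.0229
grasp_force: 30.0
```

Request:
send_rows:
  commands:
    - [[0, 0, 0, 0, 0, 0, 0.46], [0, 0, 0, 0, 0, 0, 0.46], [0, 0, 0.02, 0, 0, 0, 0.46], [0, 0, 0.03, 0, 0, 0, 0.46], [0, 0, 0.06, 0, 0, 0, 0.46], [0, 0, 0.06, 0, 0, 0, 0.46], [0, 0, 0.058, 0, 0, 0, 0.46]]

```text
t: 15.1
ee_pos: [0.5308, 0.1255, 0.3709]
tool_rot: [0.65, 0.76, 0.0, 0.0]
ft_force: [-1.5, 0.1, 0.4]
finger_gap: 0.0409
grasp_force: 0.0
```

Request:
send_rows:
  commands:
    - [[-0.0127, 0.0152, 0, 0, 0, -0.1, 0.36], [-0.0127, 0.0152, 0, 0, 0, -0.1, 0.36], [-0.0127, 0.0152, 0, 0, 0, -0.1, 0.36], [-0.0127, 0.0152, 0, 0, 0, -0.1, 0.36], [-0.0127, 0.0152, 0, 0, 0, -0.1, 0.36], [-0.0127, 0.0152, 0, 0, 0, -0.1, 0.36], [-0.0127, 0.0152, 0, 0, 0, -0.1, 0.36], [-0.0127, 0.0152, 0, 0, 0, -0.1, 0.36], [-0.0127, 0.0152, 0, 0, 0, -0.1, 0.36], [-0.0127, 0.0152, 0, 0, 0, -0.1, 0.36]]

```text
t: 16.35
ee_pos: [0.4544, 0.2169, 0.3696]
tool_rot: [0.997, 0.076, 0.0, -0.0]
ft_force: [0.3, 0.2, 0.6]
finger_gap: 0.0319
grasp_force: 0.0
```

Request:
send_rows:
  commands:
    - [[0, 0, 0, 0, 0, 0, 0.36], [0, 0, 0, 0, 0, 0, 0.36]]

```text
t: 16.6
ee_pos: [0.455, 0.2164, 0.3691]
tool_rot: [0.997, 0.08, 0.0, 0.0]
ft_force: [-0.0, 0.0, 0.2]
finger_gap: 0.0319
grasp_force: 0.0
```

```bash
python3 look.py w5.png
python3 - <<'E'
from h import *
b=cap('top');a=cap('scene')
f=lambda c,u,v:cv2.resize(c['px'][v:v+100,u:u+133],(400,300),interpolation=cv2.INTER_CUBIC)
w=dict(np.load('w.npz'))['px']
o=np.vstack([np.hstack([f(b,150,150),f(a,200,130)]),cv2.resize(w,(400,300))[:, :].repeat(2,1)[:, :800]])
cv2.imwrite('pics/c5.png',np.ascontiguousarray(o[:,:,::-1]))
E
```

```text
16.6 [0.455  0.2164 0.3691] tool y [ 0.1587 -0.9873  0.0001] [-0.0243  0.0175  0.1897] 0.03186125261562619
```

View pics/c5.png

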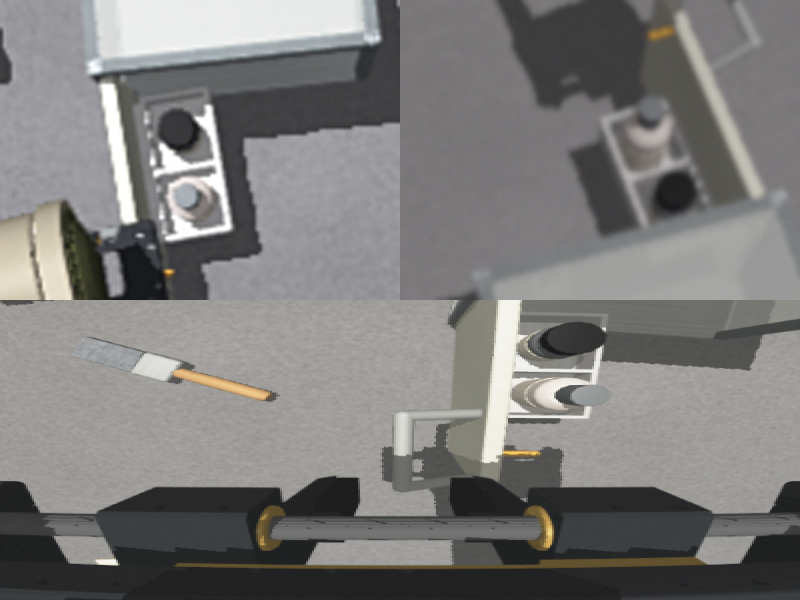

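The bottle stands upright in the free bay and the handle is between the fingers. Next I regrip and close.

Request:
send_rows:
  commands:
    - [[0, 0, -0.05, 0, 0, 0, 0.36], [0, 0, -0.06, 0, 0, 0, 0.36], [0, 0, -0.045, 0, 0, 0, 0.36], [0, 0, -0.025, 0, 0, 0, 0.36], [0, 0, 0, 0, 0, 0, 0.36], [0, 0, 0, 0, 0, 0, 0], [0, 0, 0, 0, 0, 0, 0], [0, 0, 0, 0, 0, 0, 0]]

```text
t: 17.75
ee_pos: [0.455, 0.2167, 0.2614]
tool_rot: [0.997, 0.078, 0.001, -0.0]
ft_force: [-0.4, 0.4, 3.0]
finger_gap: 0.009
grasp_force: 29.8
```

Request:
send_rows:
  commands:
    - [[-0.0004, -0.012, 0, 0, 0, 0.0239, 0], [-0.0004, -0.012, 0, 0, 0, 0.0239, 0], [-0.0008, -0.024, 0, 0, 0, 0.0478, 0], [0.0028, -0.0239, 0, 0, 0, 0.0478, 0], [0.0028, -0.0238, 0, 0, 0, 0.0478, 0], [0.0063, -0.0232, 0, 0, 0, 0.0478, 0], [0.0063, -0.0231, 0, 0, 0, 0.0478, 0], [0.0097, -0.0223, 0, 0, 0, 0.0478, 0], [0.0097, -0.0216, 0, 0, 0, 0.0478, 0], [0.0129, -0.0207, 0, 0, 0, 0.0478, 0]]

```text
t: 19.0
ee_pos: [0.4839, 0.0922, 0.2614]
tool_rot: [0.914, 0.405, -0.0, 0.0]
ft_force: [-3.3, -1.4, 4.7]
finger_gap: 0.0096
grasp_force: 29.6
```

Request:
send_rows:
  commands:
    - [[0.0129, -0.0198, 0, 0, 0, 0.0478, 0], [0.0157, -0.0187, 0, 0, 0, 0.0478, 0], [0.0158, -0.0175, 0, 0, 0, 0.0478, 0], [0.0183, -0.0162, 0, 0, 0, 0.0478, 0], [0.0183, -0.0149, 0, 0, 0, 0.0478, 0], [0.0204, -0.0134, 0, 0, 0, 0.0478, 0], [0.0204, -0.0119, 0, 0, 0, 0.0478, 0], [0.022, -0.01, 0, 0, 0, 0.0478, 0], [0.011, -0.0044, 0, 0, 0, 0.0239, 0], [0, 0, 0, 0, 0, 0, 0]]

```text
t: 20.25
ee_pos: [0.5774, 0.0161, 0.2614]
tool_rot: [0.742, 0.671, 0.0, 0.001]
ft_force: [-1.1, -3.7, 4.6]
finger_gap: 0.0091
grasp_force: 29.7
```

Request:
send_rows:
  commands:
    - [[0.0092, -0.0034, 0, 0, 0, 0.0198, 0], [0.0093, -0.0031, 0, 0, 0, 0.0198, 0], [0.0094, -0.0028, 0, 0, 0, 0.0198, 0], [0.0095, -0.0025, 0, 0, 0, 0.0198, 0], [0.0096, -0.0022, 0, 0, 0, 0.0198, 0], [0.0096, -0.002, 0, 0, 0, 0.0198, 0], [0, 0, 0, 0, 0, 0, 0], [0, 0, 0, 0, 0, 0, 0]]

```text
t: 21.25
ee_pos: [0.6108, 0.0069, 0.2613]
tool_rot: [0.676, 0.737, -0.0, 0.0]
ft_force: [-3.0, -3.0, 6.0]
finger_gap: 0.0089
grasp_force: 29.5
```

Request:
send_rows:
  commands:
    - [[0.002, 0, 0, 0, 0, 0, 0], [0, 0, 0, 0, 0, 0, 0.36], [0, 0, 0, 0, 0, 0, 0.36], [0, 0, 0.04, 0, 0, 0, 0.36], [0, 0, 0.07, 0, 0, 0, 0.36], [0, 0, 0.08, 0, 0, 0, 0.36], [-0.08, 0.02, 0.02, 0, 0, 0, 0.36], [-0.09, 0.02, 0, 0, 0, 0, 0.36], [-0.09, 0.02, 0, 0, 0, 0, 0.36], [0, 0, 0, 0, 0, 0, 0.36]]

```text
t: 22.5
ee_pos: [0.4537, 0.044, 0.3871]
tool_rot: [0.675, 0.737, 0.0, 0.0]
ft_force: [0.9, -0.1, 0.5]
finger_gap: 0.032
grasp_force: 0.0
```

Run:
```python
from h import *
b=cap('top');a=cap('scene')
f=lambda c,u,v:cv2.resize(c['px'][v:v+100,u:u+133],(400,300),interpolation=cv2.INTER_CUBIC)
g=lambda c:cv2.resize(c['px'],(400,300),interpolation=cv2.INTER_AREA)
o=np.vstack([np.hstack([f(b,160,105),f(a,215,170)]),np.hstack([g(b),g(a)])])
cv2.imwrite('pics/c6.png',o[:,:,::-1])
```

```text
(no output)
```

View pics/c6.png

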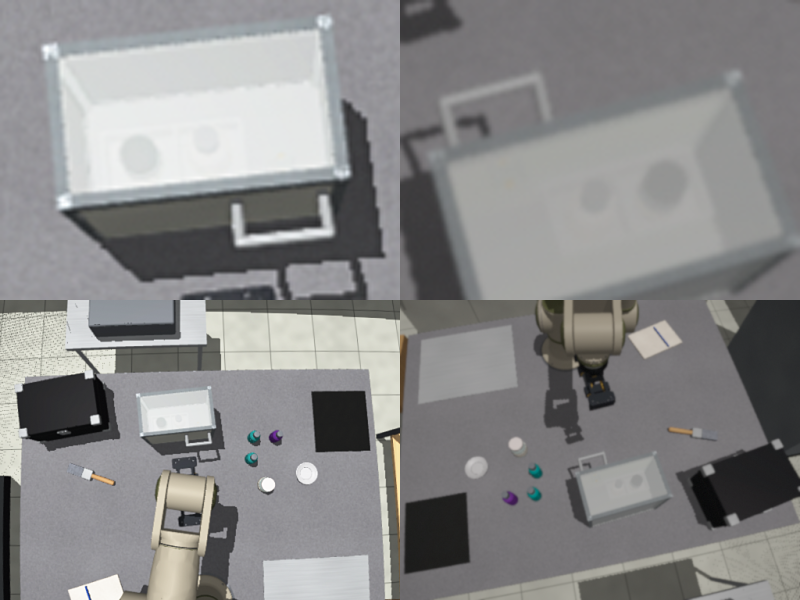

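The handle's bar ends are at (238.8,185.8) and (269,183), the same as at the start, so the door is fully shut. Bottle and pot stand in the rack and the bystanders have not moved.

```bash
python3 -c "
from station import manip
print(manip.job_done())"
```

```text
the job is handed in; nothing more can be done
None
```

The job is done and handed in at about 22.5 s: the oil bottle stands in the free bay beside the pot, the door is shut on its catch, and the jar, dish and brush were left where they were.

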